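# Set out the overlocker threads

## Task

The four threads for the overlocker were carried over stacked in the wooden dish. Take the stack apart from the top down and put each on the thread stand of its own size, smallest spool on the smallest stand up to the cone on the largest: over the plug and fully down on the felt, upright and let go before you fetch the next. Do not let any of them tip over.

Things in the scene. Friction and masses are not known exactly. Their poses are not given: they have to be found in the camera images.
- cone: Largest spool, at the bottom of the stack: a cone of undyed cotton thread on a cardboard core, open bore through it, narrow end up. 72 mm high, outside diameter 68 mm at the bottom and 53 mm at the top; bore 44 mm at the bottom, 29 mm at the top. About 0.16 kg. Origin: centre of its underside, z up its axis.
- tube: Straight cylinder of the same thread on a cardboard tube, standing on the cone. 52 mm high, 56 mm outside diameter, bore 34 mm. About 0.10 kg. Origin: centre of its underside, z up its axis.
- reel: White plastic reel of the same thread with a flange at each end, standing on the tube. 40 mm high, 44 mm outside diameter, bore 26 mm. About 0.06 kg. Origin: centre of its underside, z up its axis.
- bobbin: Small steel-flanged bobbin of the same thread, on top of the stack. 26 mm high, 32 mm outside diameter, bore 21 mm. About 0.025 kg. Origin: centre of its underside, z up its axis.
- dish: Shallow round wooden dish, 110 mm in diameter, rim 12 mm high, inner floor 6 mm above the counter; the stack of four spools stands in its middle (cone, tube, reel, bobbin, from the bottom up; total height 196 mm above the counter). It does not move. Origin: centre of its underside.
- cone_stand: The largest of four thread stands, for the cone: round grey base 96 mm wide with a flat steel guide tab at its edge, grey felt washer with its top 13 mm above the counter, upright black tapered plug in the middle, 36 mm thick at the felt, 46 mm high above it, rounded narrow tip. Fixed. Origin: centre of its underside, z up; a spool fully down has its origin 13 mm higher.
- tube_stand: The second largest of four thread stands, for the thread tube: round grey base 78 mm wide with a flat steel guide tab at its edge, grey felt washer with its top 13 mm above the counter, upright black tapered plug in the middle, 27.6 mm thick at the felt, 36 mm high above it, rounded narrow tip. Fixed. Origin: centre of its underside, z up; a spool fully down has its origin 13 mm higher.
- reel_stand: The third of four thread stands, for the flanged reel: round grey base 62 mm wide with a flat steel guide tab at its edge, grey felt washer with its top 13 mm above the counter, upright black tapered plug in the middle, 20 mm thick at the felt, 28 mm high above it, rounded narrow tip. Fixed. Origin: centre of its underside, z up; a spool fully down has its origin 13 mm higher.
- bobbin_stand: The smallest of four thread stands, for the steel bobbin: round grey base 48 mm wide with a flat steel guide tab at its edge, grey felt washer with its top 13 mm above the counter, upright black tapered plug in the middle, 15.6 mm thick at the felt, 21 mm high above it, rounded narrow tip. Fixed. Origin: centre of its underside, z up; a spool fully down has its origin 13 mm higher.
Things that resemble listed ones, but are neither listed nor needed, are in the scene too. What is shaped like the tube_stand but turquoise is not meant.

How it is judged:
On the way, in this order (a step that is already met when the one before it is completed fails the run):
1. the steel bobbin is down on its own stand (horizontal distance between bobbin and bobbin_stand below 0.008 m and z of bobbin in the frame of bobbin_stand between 0.009 and 0.018 m and angle between bobbin's own z axis and vertical below 0.12 rad and contact force between the fingers and bobbin below 0.1 N), for 0.2 s.
2. the flanged reel is down on its own stand (horizontal distance between reel and reel_stand below 0.008 m and z of reel in the frame of reel_stand between 0.009 and 0.018 m and angle between reel's own z axis and vertical below 0.12 rad and contact force between the fingers and reel below 0.1 N), for 0.2 s.
3. the thread tube is down on its own stand (horizontal distance between tube and tube_stand below 0.008 m and z of tube in the frame of tube_stand between 0.009 and 0.018 m and angle between tube's own z axis and vertical below 0.12 rad and contact force between the fingers and tube below 0.1 N), for 0.2 s.
4. the cone is down on its own stand (horizontal distance between cone and cone_stand below 0.008 m and z of cone in the frame of cone_stand between 0.009 and 0.018 m and angle between cone's own z axis and vertical below 0.12 rad and contact force between the fingers and cone below 0.1 N), for 0.2 s.
At the end, for the whole second after the job is handed in: Bobbin, reel, tube and cone each stand released and at rest on the stand of their own size: within 8 mm of the plug's axis, underside within 5 mm of the felt (origin 9 to 18 mm above the stand's), leaning less than 0.12 rad (horizontal distance between bobbin and bobbin_stand below 0.008 m and z of bobbin in the frame of bobbin_stand between 0.009 and 0.018 m and angle between each of bobbin, reel, tube, cone's own z axis and vertical below 0.12 rad and linear speed of each of bobbin, reel, tube, cone below 0.02 m/s and angular speed of each of bobbin, reel, tube, cone below 0.2 rad/s and horizontal distance between reel and reel_stand below 0.008 m and z of reel in the frame of reel_stand between 0.009 and 0.018 m and horizontal distance between tube and tube_stand below 0.008 m and z of tube in the frame of tube_stand between 0.009 and 0.018 m and horizontal distance between cone and cone_stand below 0.008 m and z of cone in the frame of cone_stand between 0.009 and 0.018 m); the robot touches nothing.
It fails at once if the steel bobbin tipped over (angle between bobbin's own z axis and vertical above 0.7 rad).
It fails at once if the flanged reel tipped over (angle between reel's own z axis and vertical above 0.7 rad).
It fails at once if the thread tube tipped over (angle between tube's own z axis and vertical above 0.7 rad).
It fails at once if the cone tipped over (angle between cone's own z axis and vertical above 0.7 rad).
It also fails if it takes over 109 s, if anything falls off the work surface, if the arm or the gripper's body presses on something with over 40 N, if the wrist force passes 120 N, or if a joint passes its speed limit or range.

## Robot

A 6-joint arm with a two-finger parallel gripper is mounted at the origin on a cart in front of the work surface, level with it; the furniture and walls round the work are solid. World frame = base frame: x ahead of the robot, y to its left, z up, the work surface at z = 0. Lengths are in m, angles in rad, forces in N, time in s.
With the tool pointing down it reaches from about 0.3 to 0.875 m from the base axis. Payload 6.4 kg.
Tool frame: the origin (TCP) lies at the very end of the fingers, on their centre line; the grasp point (between the pads) lies 19 mm behind it; z points along the fingers, y is the line along which they close (so a half turn about z gives the same grasp; the last joint's range is limited). The gripper opens to 85 mm and grips with 20 to 120 N. Pads are 22 mm wide; open, the fingers measure 114 mm over their backs; the gripper's body (76 mm by 85 mm) begins 54 mm behind the grasp point. The pads swing forward as they close: fully open they stand 13 mm farther back than shut.
Start: joints at [-1.505, 0.181, 1.607, -0, 1.354, -0.206], TCP at [0.154, -0.554, 0.231] pointing down, gripper open.
Joint ranges: [-2.99, 2.99], [-0.89, 2.07], [0.3, 2.58], [-1.14, 4.28], [0, 2.63], [-3.12, 3.12]. Speed limits (rad/s): [2.57, 2.57, 3.01, 3.14, 3.14, 3.14].

## Interface

Orientations are given as a unit quaternion [w, x, y, z].
In Python, from bench import ctrl, camera, calibration, order, outline_of gives the robot as it stands.
- The arm moves only by the tool move_arm, never from a script. Its argument "series" is a list that holds one entry, the list of rows, each a list of 5 numbers: the opening, from 0 (shut) to 1 (fully open), then the shift along the tool's x, y, z in mm, then the turn about the tool's z in rad. A call has exactly 10 rows; each row is the pose to reach, as a shift and turn from the pose commanded when the call began, along the tool's axes at that moment; what a row does not reach only later rows make up. A row lasts 1/12 s, in which the tool goes at most 41.7 mm and 7.16 degrees, less where a joint would pass 70% of its speed; a pose out of reach is approached as far as the arm can. A call with a gripper value outside its range is refused whole. The fingers move at their own pace and stop on an object; the grip force is fixed at half the most. Time passes only in rows, so rows that repeat a pose let the fingers close, or fill a call up. It gives the time, the measured TCP pose, the force, the opening and the grip force at its end, in the units of the state.
- ctrl.get_obs(): the state, without advancing time (a new reading comes with each control period).
- camera(name): name is "side" or "top"; returns (picture, depth): 480x640x3 uint8, blue, green, red; 480x640 float32, m along the optical axis (not along the pixel's ray), 0 where there is no reading.
- calibration(name): a dict with "intrinsics" (3x3 intrinsics, pixels), "rvec" (rotation vector, rad) and "tvec" (3), from world to camera coordinates, as OpenCV has them. Camera axes: x right, y down, z forward; pixel columns grow to the right and rows downward; lengths in m; the calibration is good to about 2 mm. A picture is of the moment at which its call begins. calibration takes no time and is no camera call.
- order.hand_in(): hands the job in; it is judged then, once.
Trained networks look in the newest picture that a camera, given by its name, has taken for a name from the list of things; names that differ only in an ending like _2 or _b are one class to them, and where a whole thing is asked for, a point or a joint stands for the part that bears it (a point fixed in the world has none). Each returns a list of dicts, best first, with "conf" (0 to 1); they miss things now and then, are a little off and sometimes report something else, mostly with a low value. They report only what shows in the picture. A call takes as long as a camera call. They do not tell look-alikes from the thing itself.
- outline_of(target, camera): "region" (480x640 bool, what is visible of it) and "bbox" ([centre column, centre row, width, height] in pixels, round what is visible of it).
The state is a dict: "time_s": time; "q": joint angles; "dq": joint speeds; "joint_efforts": joint torques, N m; "eef_pos": TCP position; "eef_rot": TCP orientation; "wrist_force": force on the tool from outside, world axes, zero at the start; "torque": the same for the moment, N m; "opening": opening from 0.0 (shut) to 1.0 (fully open); "grasp_force": force on a finger pad.
Only numpy, scipy, OpenCV 4.12 (cv2) and the standard library are available. Lean on these libraries where they do the work, as an engineer would, in place of code of your own. Each camera call takes 0.05 s, during which the arm holds its last target. There are 200 camera calls.

## Working session

There is one attempt and no reset: what is moved stays moved. The work goes in short steps, Python scripts to look and compute and a tool call to move; the robot and the scene stay as the last step left them, time stands still between calls to the robot, and variables do not carry over. Pictures are saved under pics/ and viewed, at most 14 in all, crops included, and the job is handed in when it is done.

Besides the shell and the picture viewer there is one more tool, called after "Call:" by a JSON object that holds its "api" and its "payload", one argument or row to a line. move_arm: Moves the arm, as the interface text tells. Its arguments: {"type":"object","properties":{"series":{"type":"array","items":{"type":"array","items":{"type":"array","items":{"type":"number"}}}}},"required":["series"]}

```bash
mkdir -p pics; ls
cat > h.py <<'E'
import numpy as np, cv2
from bench import ctrl, camera, calibration, order, outline_of
def cal(n):
    c=calibration(n); R=cv2.Rodrigues(np.array(c["rvec"],float))[0]
    return np.array(c["intrinsics"]),R,np.array(c["tvec"],float).ravel()
def pts(n,d,mask):
    K,R,t=cal(n); v,u=np.nonzero(mask&(d>0)); z=d[v,u]
    p=np.stack([(u-K[0,2])/K[0,0]*z,(v-K[1,2])/K[1,1]*z,z],1)
    return (p-t)@R
def circ(p):
    A=np.c_[2*p[:,:2],np.ones(len(p))]; s=np.linalg.lstsq(A,(p[:,:2]**2).sum(1),rcond=None)[0]
    return s[:2],np.sqrt(s[2]+s[:2]@s[:2])
E
python3 - <<'E'
from h import *
for n in ["top","side"]:
    im,d=camera(n); cv2.imwrite(f"pics/{n}0.png",im); np.save(f"{n}0.npy",d)
    K,R,t=cal(n); print(n,K[0,0],"cam pos",-R.T@t,"R",R.round(2).tolist())
    for o in ["bobbin","reel","tube","cone","dish","bobbin_stand","reel_stand","tube_stand","cone_stand"]:
        for r in outline_of(o,n)[:3]:
            p=pts(n,d,r["region"]); 
            print(o,round(r["conf"],2),np.round(r["bbox"]),len(p),np.median(p,0).round(3) if len(p) else "",np.percentile(p[:,2],98).round(3) if len(p) else "")
print(ctrl.get_obs())
E
```

```text
pics
top 434.0429320832283 cam pos [ 0.35431374 -0.06848968  0.95732385] R [[-0.01, -1.0, -0.01], [-0.98, 0.01, -0.18], [0.18, 0.01, -0.98]]
bobbin 0.84 [422. 161.  18.  19.] 307 [ 0.642 -0.241  0.191] 0.199
bobbin 0.33 [405. 188.  50.  42.] 946 [ 0.625 -0.224  0.009] 0.018
reel 0.58 [420. 173.  23.  19.] 271 [ 0.624 -0.234  0.162] 0.174
reel 0.47 [414. 180.  34.  32.] 368 [ 0.622 -0.225  0.12 ] 0.133
tube 0.78 [412. 178.  30.  32.] 319 [ 0.621 -0.224  0.119] 0.132
cone 0.9 [407. 192.  27.  23.] 372 [ 0.618 -0.226  0.044] 0.084
dish 0.86 [405. 187.  52.  45.] 919 [ 0.625 -0.223  0.009] 0.016
bobbin_stand 0.9 [461. 269.  25.  28.] 442 [ 0.464 -0.352  0.013] 0.032
bobbin_stand 0.21 [420. 170.  23.  26.] 377 [ 0.627 -0.234  0.166] 0.176
reel_stand 0.98 [294. 177.  34.  32.] 605 [0.676 0.01  0.013] 0.038
tube_stand 0.81 [220. 266.  35.  46.] 1005 [0.478 0.17  0.013] 0.046
tube_stand 0.64 [211. 329.  34.  43.] 1045 [0.342 0.186 0.012] 0.044
cone_stand 0.97 [344. 264.  51.  49.] 1513 [ 0.469 -0.091  0.013] 0.058
side 495.70566689593466 cam pos [0.30382356 0.7913899  0.5269137 ] R [[-0.97, 
[... 722 characters left out ...]
.01 ] 0.051
{'time_s': 1.0, 'q': array([-1.50530462e+00,  1.80800649e-01,  1.60698282e+00,  5.52628027e-07,
        1.35380450e+00, -2.06288574e-01]), 'dq': array([-0.00208655, -0.00023418, -0.00054622, -0.00012917,  0.00171043,
        0.00065024]), 'joint_efforts': array([-8.15774838e-04, -4.44854844e+01, -3.51690817e+01, -1.58174726e-04,
        8.64909871e-04,  6.38384705e-06]), 'eef_pos': array([ 0.15438169, -0.55390947,  0.23129641]), 'eef_rot': array([2.35389815e-06, 9.90781143e-01, 1.35472238e-01, 1.04519437e-07]), 'wrist_force': array([ 0.60896737, -0.02633253,  0.09449607]), 'torque': array([ 0.00109198,  0.04419067, -0.00891343]), 'grasp_force': 0.0, 'opening': 0.9994440091370841}
```

View pics/top0.png

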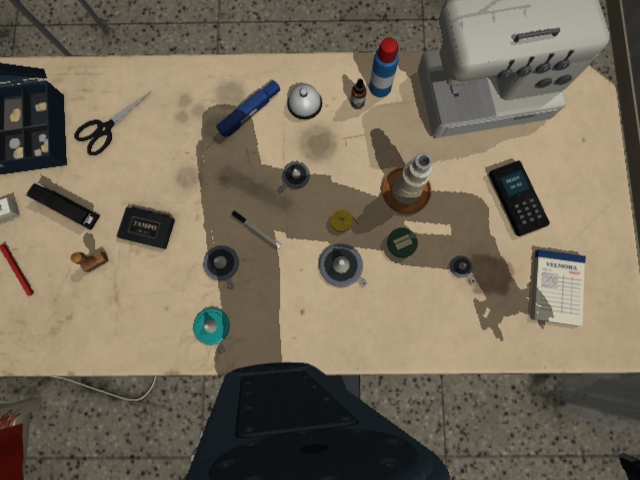

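View pics/side0.png

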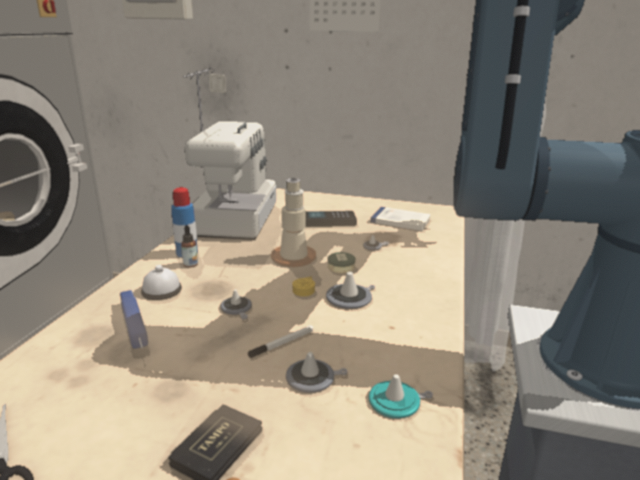

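Run:
```python
from h import *
im,d=camera("top")
# plug tip & felt fits: points around each stand
P=pts("top",d,np.ones(d.shape,bool))
ds,=[camera("side")[1]]
S=pts("side",ds,np.ones(d.shape,bool))
for n,c,fr,h in [("bobbin",(.464,-.352),.024,.034),("reel",(.676,.01),.031,.041),("tubeA",(.478,.17),.039,.049),("tubeB",(.342,.186),.039,.049),("cone",(.469,-.091),.048,.059)]:
    for nm,Q in(("top",P),("side",S)):
        m=np.hypot(Q[:,0]-c[0],Q[:,1]-c[1])<.07
        q=Q[m]
        pl=q[(q[:,2]>.02)]
        print(n,nm,"plug",len(pl),pl.mean(0).round(4),"mm",(pl.min(0)/2+pl.max(0)/2).round(4),"base mid",end=" ")
        b=q[(q[:,2]>.0045)&(q[:,2]<.02)]; print(((np.percentile(b,1,0)+np.percentile(b,99,0))/2).round(4),np.ptp(b,0).round(3))
for nm,Q in(("top",P),("side",S)):
    q=Q[np.hypot(Q[:,0]-.63,Q[:,1]+.23)<.07]
    for lo,hi in((.186,.21),(.165,.175),(.125,.137),(.003,.02)):
        b=q[(q[:,2]>lo)&(q[:,2]<hi)]
        print(nm,lo,len(b),b.mean(0).round(4) if len(b) else"",((np.percentile(b,1,0)+np.percentile(b,99,0))/2).round(4) if len(b) else"",np.ptp(b,0).round(3) if len(b) else "")
```

```text
bobbin top plug 36 [ 0.4672 -0.3515  0.0276] mm [ 0.4676 -0.3514  0.0284] base mid [ 0.4616 -0.3493  0.0116] [0.124 0.129 0.015]
bobbin side plug 17 [ 0.4655 -0.3493  0.0248] mm [ 0.4655 -0.3493  0.0258] base mid [ 0.4588 -0.3541  0.0115] [0.062 0.056 0.015]
reel top plug 52 [0.679  0.0084 0.0308] mm [0.6796 0.0094 0.0322] base mid [0.6788 0.0095 0.0118] [0.127 0.133 0.015]
reel side plug 61 [0.6775 0.0131 0.0281] mm [0.6778 0.0126 0.029 ] base mid [0.6754 0.0173 0.0118] [0.069 0.07  0.015]
tubeA top plug 108 [0.4788 0.1705 0.035 ] mm [0.4801 0.173  0.0361] base mid [0.4768 0.1683 0.0114] [0.132 0.134 0.015]
tubeA side plug 210 [0.4773 0.1806 0.0321] mm [0.479  0.1792 0.0344] base mid [0.4718 0.1784 0.012 ] [0.094 0.078 0.015]
tubeB top plug 112 [0.3435 0.1868 0.034 ] mm [0.3432 0.1882 0.0352] base mid [0.3392 0.1896 0.0107] [0.13  0.139 0.015]
tubeB side plug 226 [0.3409 0.1971 0.0317] mm [0.3411 0.1961 0.0335] base mid [0.34   0.1945 0.0119] [0.094 0.077 0.015]
cone top plug 195 [ 0.4708 -0.0904  0.0397] mm [ 0.4731 -0.0904  0.0423] base mid [ 0.4722 -0.0936  0.0116] [0.124 0.135 0.015]
cone side plug 219 [ 0.4696 -0.0821  0.0363] mm [ 0.4709 -0.0837  0.0387] base mid [ 0.4702 -0.0891  0.012 ] [0.095 0.102 0.015]
top 0.186 186 [ 0.6398 -0.2402  0.1954] [ 0.64   -0.2402  0.1933] [0.032 0.031 0.014]
top 0.165 193 [ 0.6319 -0.2376  0.1714] [ 0.636  -0.2401  0.17  ] [0.042 0.044 0.01 ]
top 0.125 191 [ 0.631  -0.2315  0.1303] [ 0.6381 -0.2395  0.131 ] [0.051 0.054 0.012]
top 0.003 1128 [ 0.6258 -0.2302  0.0084] [ 0.6292 -0.2318  0.0109] [0.137 0.134 0.017]
side 0.186 85 [ 0.638  -0.237   0.1909] [ 0.6383 -0.2389  0.1904] [0.03  0.037 0.008]
side 0.165 96 [ 0.6341 -0.2297  0.169 ] [ 0.6366 -0.2354  0.1702] [0.042 0.044 0.01 ]
side 0.125 113 [ 0.6342 -0.225   0.1296] [ 0.6382 -0.2303  0.1308] [0.052 0.034 0.012]
side 0.003 468 [ 0.6334 -0.2211  0.0081] [ 0.6391 -0.2347  0.0112] [0.111 0.103 0.017]
```

The top view shows the stack in the dish at about (407,185) with the bobbin top at (422,161). The stands are at (461,266), (295,175), (221,263) and (341,265), and the turquoise decoy is at (211,327). The side view agrees, with the stack at (293,220) and the decoy at (396,398).

```bash
cat >> h.py <<'E'
from scipy.optimize import least_squares
def toplane(n,uv,z):
    K,R,t=cal(n); uv=np.asarray(uv,float)
    r=np.c_[(uv-K[:2,2])/[K[0,0],K[1,1]],np.ones(len(uv))]@R; c=-R.T@t
    return c+r*((z-c[2])/r[:,2])[:,None]
def fitc(p,r,c0):
    f=least_squares(lambda c:np.hypot(*(p[:,:2]-c).T)-r,c0,loss="soft_l1",f_scale=.001)
    return f.x,np.median(np.abs(f.fun))
def outl(reg):
    c=max(cv2.findContours(reg.astype(np.uint8),cv2.RETR_EXTERNAL,cv2.CHAIN_APPROX_NONE)[0],key=cv2.contourArea)
    return c[:,0]
def shift(dst):
    o=ctrl.get_obs(); w,x,y,z=o["eef_rot"]
    from scipy.spatial.transform import Rotation as Ro
    return (Ro.from_quat([x,y,z,w]).as_matrix().T@(np.array(dst)-o["eef_pos"])*1000).round(1)
E
python3 - <<'E'
from h import *
for n in ("top","side"):
    im,d=camera(n)
    for o,r,zz in [("bobbin_stand",.024,.005),("reel_stand",.031,.005),("tube_stand",.039,.005),("cone_stand",.048,.005),("dish",.055,.006)]:
        for q in outline_of(o,n):
            if q["conf"]<.5: continue
            p=toplane(n,outl(q["region"]),zz); c,e=fitc(p,r,np.median(p,0)[:2])
            P=pts(n,d,cv2.dilate(q["region"].astype(np.uint8),np.ones((3,3)))>0)
            rr=np.hypot(*(P[:,:2]-c).T); tb=P[(rr>r+.003)&(P[:,2]>.002)&(rr<r+.05)]
            tip=P[P[:,2]>P[:,2].max()-.006]
            print(n,o,c.round(4),round(e,4),"tip",tip.mean(0).round(4),"tab",len(tb),(tb.mean(0)-[*c,0]).round(3) if len(tb) else"",tb[:,2].max().round(3) if len(tb) else"")
print(shift([.640,-.240,.232]))
o=cv2.imread("pics/top0.png")[225:300,190:490]; cv2.imwrite("pics/z.png",cv2.resize(o,None,fx=2.6,fy=2.6))
E
```

```text
top bobbin_stand [ 0.4676 -0.3555] 0.0014 tip [ 0.4673 -0.3528  0.035 ] tab 28 [-0.019 -0.015  0.007] 0.013
top reel_stand [0.6824 0.0097] 0.001 tip [0.6815 0.0087 0.04  ] tab 76 [-0.015  0.018  0.006] 0.013
top tube_stand [0.4806 0.1747] 0.0009 tip [0.4803 0.1732 0.0488] tab 67 [-0.031 -0.013  0.006] 0.012
top tube_stand [0.3432 0.1908] 0.0009 tip [0.3433 0.1897 0.0475] tab 63 [-0.038 -0.017  0.005] 0.011
top cone_stand [ 0.4732 -0.0908] 0.0008 tip [ 0.473 -0.09   0.06 ] tab 63 [-0.029 -0.039  0.006] 0.012
top cone_stand [ 0.7254 -0.2475] 0.0092 tip [ 0.6403 -0.2406  0.1974] tab 287 [-0.082  0.006  0.183] 0.201
top dish [ 0.6439 -0.2416] 0.0014 tip [ 0.6404 -0.2264  0.128 ] tab 14 [-0.008 -0.001  0.004] 0.006
side reel_stand [ 0.8099 -0.7635] 0.0326 tip [ 0.6382 -0.2378  0.192 ] tab 0  
side reel_stand [0.6787 0.0115] 0.0024 tip [0.6783 0.0124 0.0362] tab 31 [-0.031  0.033  0.004] 0.007
side tube_stand [0.3401 0.1925] 0.0012 tip [0.3409 0.1937 0.0441] tab 54 [-0.046 -0.022  0.004] 0.006
side tube_stand [0.4773 0.1757] 0.0014 tip [0.4786 0.1771 0.045 ] tab 60 [-0.046 -0.022  0.005] 0.008
side cone_stand [ 0.4711 -0.0909] 0.0023 tip [ 0.4708 -0.087   0.0543] tab 36 [-0.032 -0.025  0.005] 0.008
side dish [ 0.6368 -0.2342] 0.0054 tip [ 0.6465 -0.2311  0.0269] tab 3 [ 0.056 -0.018  0.008] 0.008
[ 552.1 -172.    -0.7]
```

View pics/z.png

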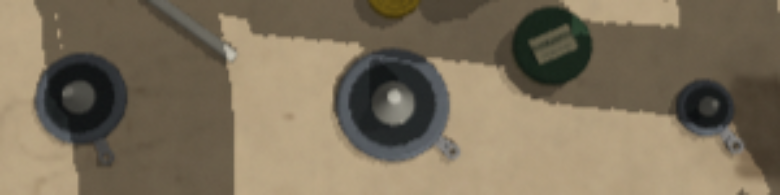

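The zoom shows flat low tabs at the lower right of the bases, at about (105,152), (449,149) and (733,142). Moving over the stack now.

Call:
{"api": "move_arm", "payload": {
  "series": [
    [[1,40,-12,-20,0],[1,80,-25,-40,0],[1,120,-37,-40,0],[1,160,-50,-40,0],[1,200,-62,-40,0],[1,240,-75,-40,0],[1,280,-87,-40,0],[1,320,-100,-40,0],[1,360,-112,-40,0],[1,400,-125,-40,0]]
  ]
}}

```text
time_s: 2.53
eef_pos: [0.4988, -0.3306, 0.2715]
eef_rot: [0.0, 0.991, 0.135, 0.0]
wrist_force: [0.4, -1.3, 0.4]
opening: 0.997
grasp_force: 0.0
```

Call:
{"api": "move_arm", "payload": {
  "series": [
    [[1,40,-13,0,0],[1,80,-25,0,0],[1,115,-36,0,0],[1,140,-44,0,0],[1,151,-47,0,0],[1,151,-47,0,0],[1,151,-47,0,0],[1,151,-47,0,0],[1,151,-47,0,0],[1,151,-47,0,0]]
  ]
}}

```text
time_s: 3.37
eef_pos: [0.6291, -0.2475, 0.2716]
eef_rot: [0.0, 0.991, 0.134, 0.0]
wrist_force: [-0.1, -0.5, -1.0]
opening: 1.0
grasp_force: 0.0
```

Run:
```python
from h import *
im,d=camera("top"); cv2.imwrite("pics/a.png",cv2.resize(im[60:240,300:540],None,fx=3,fy=3))
im2,d2=camera("side"); cv2.imwrite("pics/b.png",cv2.resize(im2[100:300,200:440],None,fx=3,fy=3))
o=ctrl.get_obs(); print(o["eef_pos"],o["eef_rot"],o["time_s"])
print(shift([.639,-.239,.172]))
for n in("top","side"):
    K,R,t=cal(n)
    for z in(.272,.196): 
        p=np.array([.639,-.239,z]) if z<.2 else o["eef_pos"]
        print(n,cv2.projectPoints(p[None],cv2.Rodrigues(R)[0],t,K,None)[0].ravel())
```

```text
[ 0.62939283 -0.24720074  0.27165601] [1.64175987e-04 9.90888466e-01 1.34684804e-01 1.56024807e-04] 3.4667
[11.4 -5.4 99.7]
top [436.85774972 150.29136014]
top [422.22083903 161.16735173]
side [297.35323356 145.33421233]
side [292.39027214 178.90800895]
```

View pics/b.png

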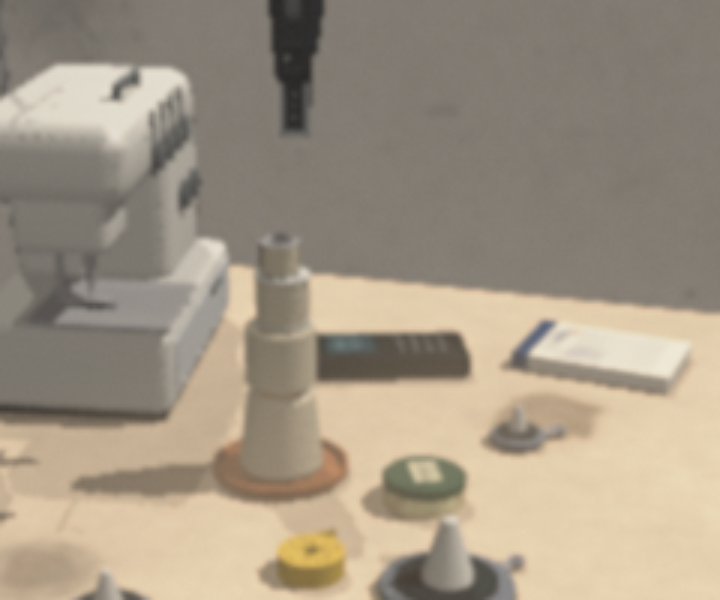

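The side crop shows the near fingertip at (293,131), which is full-image (298,144). That is right above the predicted TCP column of 297, and the bobbin column agrees with my estimate. Descending to grasp.

Call:
{"api": "move_arm", "payload": {
  "series": [
    [[1,11,-5.4,10,0],[1,11,-5.4,30,0],[1,11,-5.4,50,0],[1,11,-5.4,70,0],[1,11,-5.4,85,0],[1,11,-5.4,95,0],[1,11,-5.4,99.5,0],[1,11,-5.4,99.5,0],[1,11,-5.4,99.5,0],[1,11,-5.4,99.5,0]]
  ]
}}

```text
time_s: 4.3
eef_pos: [0.64, -0.2384, 0.1732]
eef_rot: [0.001, 0.991, 0.135, 0.001]
wrist_force: [-0.2, -0.4, 0.5]
opening: 1.002
grasp_force: 0.0
```

Call:
{"api": "move_arm", "payload": {
  "series": [
    [[0.5,0,0,0,0],[0.4,0,0,0,0],[0.3,0,0,0,0],[0.2,0,0,0,0],[0.1,0,0,0,0],[0,0,0,0,0],[0,0,0,0,0],[0,0,0,0,0],[0,0,0,0,0],[0,0,0,0,0]]
  ]
}}

```text
time_s: 5.13
eef_pos: [0.6396, -0.2382, 0.1725]
eef_rot: [0.0, 0.991, 0.135, 0.0]
wrist_force: [-0.2, -0.1, 5.7]
opening: 0.355
grasp_force: 59.7
```

Run:
```python
from h import *
im2,d2=camera("side"); cv2.imwrite("pics/c.png",cv2.resize(im2[120:280,220:380],None,fx=3.7,fy=3.7))
o=ctrl.get_obs(); print(o["eef_pos"],o["opening"],o["grasp_force"])
```

```text
[ 0.63957639 -0.23822582  0.17246681] 0.3564246466308918 59.67407740652561
```

View pics/c.png

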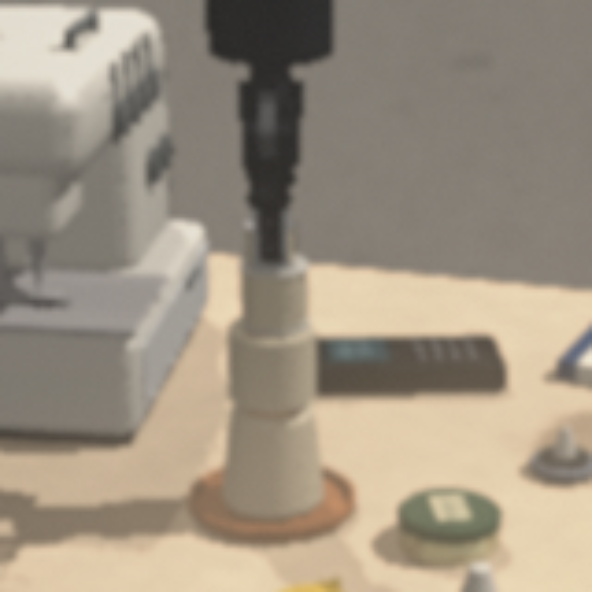

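The side crop shows the finger centred on the bobbin (finger column 271, bobbin 245–297), and the grip is holding. Lifting and carrying it over.

Call:
{"api": "move_arm", "payload": {
  "series": [
    [[0,0,0,-5,0],[0,0,0,-20,0],[0,0,0,-40,0],[0,-10,3,-55,0],[0,-30,10,-60,0],[0,-55,18,-60,0],[0,-80,26,-60,0],[0,-105,34,-60,0],[0,-130,42,-60,0],[0,-155,51,-60,0]]
  ]
}}

```text
time_s: 6.02
eef_pos: [0.5021, -0.3287, 0.2312]
eef_rot: [-0.001, 0.991, 0.136, -0.001]
wrist_force: [0.2, 0.6, 0.1]
opening: 0.36
grasp_force: 59.3
```

Call:
{"api": "move_arm", "payload": {
  "series": [
    [[0,-20,6,15,0],[0,-35,11,40,0],[0,-42,13.5,65,0],[0,-42,13.5,90,0],[0,-42,13.5,115,0],[0,-42,13.5,135,0],[0,-42,13.5,155,0],[0,-42,13.5,165,0],[0,-42,13.5,170,0],[0,-42,13.5,170,0]]
  ]
}}

```text
time_s: 6.85
eef_pos: [0.4661, -0.3523, 0.0607]
eef_rot: [-0.001, 0.991, 0.135, -0.001]
wrist_force: [0.7, -0.5, -0.6]
opening: 0.36
grasp_force: 59.3
```

Run:
```python
from h import *
o=ctrl.get_obs(); print(o["eef_pos"],o["opening"],o["grasp_force"])
ims=[]
for n,w in(("top",(215,415,100)),("side",(180,320,100))):
    im,d=camera(n); r,c,s=w; ims.append(cv2.resize(im[r:r+s,c:c+s],(400,400),interpolation=cv2.INTER_CUBIC))
    for q in outline_of("bobbin",n)[:2]: print(n,q["conf"],q["bbox"],np.median(pts(n,d,q["region"]),0))
    K,R,t=cal(n)
    for p in (o["eef_pos"],[*o["eef_pos"][:2],.06],[.4665,-.3535,.034],[.4665,-.3535,.013]):
        print(n,cv2.projectPoints(np.array(p)[None],cv2.Rodrigues(R)[0],t,K,None)[0].ravel())
cv2.imwrite("pics/d.png",np.hstack(ims))
```

```text
[ 0.4661449  -0.35232556  0.06065755] 0.3604414577625246 59.3000353127718
top [467.41741945 263.34887958]
top [467.31927907 263.38908174]
top [464.09065545 264.76311671]
top [461.1824542  265.95330601]
side 0.63 [369.9, 219.9, 2.5, 10.8] [ 0.47694092 -0.34288111  0.07099445]
side [372.75529124 224.50509094]
side [372.74053604 224.74859006]
side [372.09942139 234.10136496]
side [371.64010129 241.68958716]
```

View pics/d.png

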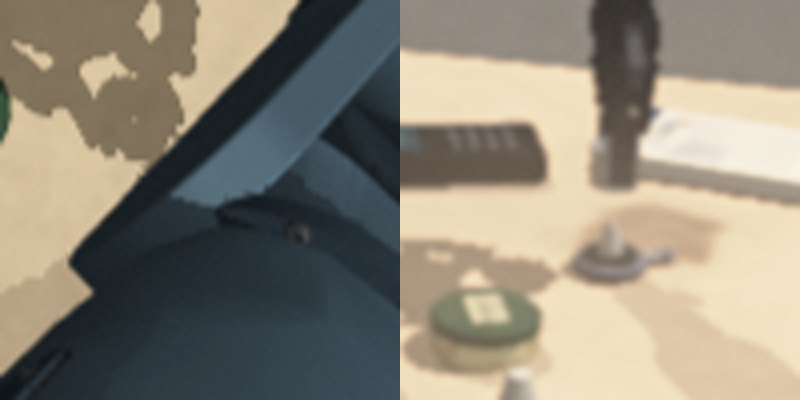

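The side half shows the bobbin at crop x 614 directly over the plug tip at x 612. The top view is blocked by the arm. Lowering.

Call:
{"api": "move_arm", "payload": {
  "series": [
    [[0,0,0,6,0],[0,0,0,12,0],[0,0,0,18,0],[0,0,0,23,0],[0,0,0,27,0],[0,0,0,31,0],[0,0,0,35,0],[0,0,0,39,0],[0,0,0,43,0],[0,0,0,43,0]]
  ]
}}

```text
time_s: 7.88
eef_pos: [0.4663, -0.3526, 0.0178]
eef_rot: [-0.001, 0.991, 0.135, -0.0]
wrist_force: [-0.3, 1.5, -0.8]
opening: 0.358
grasp_force: 59.3
```

Call:
{"api": "move_arm", "payload": {
  "series": [
    [[0,0,0,1,0],[0,0,0,2,0],[0.4,0,0,2,0],[0.45,0,0,2,0],[0.55,0,0,2,0],[0.65,0,0,2,0],[0.75,0,0,2,0],[0.85,0,0,2,0],[0.9,0,0,2,0],[0.9,0,0,2,0]]
  ]
}}

```text
time_s: 8.72
eef_pos: [0.4667, -0.3531, 0.0168]
eef_rot: [0.0, 0.991, 0.135, 0.0]
wrist_force: [-0.5, -0.2, 0.1]
opening: 0.898
grasp_force: 0.0
```

Call:
{"api": "move_arm", "payload": {
  "series": [
    [[0.9,0,0,-10,0],[0.9,0,0,-30,0],[1,0,0,-55,0],[1,0,0,-80,0],[1,0,0,-110,0],[1,20,-7,-140,0],[1,50,-17,-170,0],[1,80,-27,-185,0],[1,110,-37,-185,0],[1,140,-47,-185,0]]
  ]
}}

```text
time_s: 9.55
eef_pos: [0.591, -0.2699, 0.2053]
eef_rot: [0.002, 0.991, 0.135, 0.002]
wrist_force: [0.7, 0.4, -1.5]
opening: 0.999
grasp_force: 0.0
```

Run:
```python
from h import *
o=ctrl.get_obs(); print(o["eef_pos"],o["time_s"],"shift to reel",shift([.638,-.239,.132]))
for n in("side","top"):
    im,d=camera(n)
    for b in("bobbin","reel"):
        for q in outline_of(b,n)[:3]:
            P=pts(n,d,q["region"]); t=P[P[:,2]>np.percentile(P[:,2],97)-.004]
            print(n,b,q["conf"],q["bbox"],np.median(P,0).round(4),"top mid",((t.min(0)+t.max(0))/2).round(4))
    P=pts(n,d,np.ones(d.shape,bool))
    for nm,c,z in(("bob",(.466,-.353),.039),("reel",(.639,-.239),.170)):
        q=P[(np.hypot(*(P[:,:2]-c).T)<.03)&(abs(P[:,2]-z)<.004)]
        if len(q)>5: print(n,nm,len(q),((q.min(0)+q.max(0))/2).round(4),np.ptp(q,0).round(3))
    cv2.imwrite(f"pics/e_{n}.png",im)
```

```text
[ 0.59102805 -0.26994305  0.20526934] 9.55 shift to reel [ 53.3 -17.5  73.4]
side bobbin 0.66 [373.2, 235.9, 15.1, 16.4] [ 0.4651 -0.3411  0.0278] top mid [ 0.4654 -0.35    0.0362]
side bob 29 [ 0.4645 -0.3487  0.0372] [0.027 0.032 0.004]
side reel 70 [ 0.6369 -0.2377  0.1673] [0.042 0.046 0.002]
top reel 0.21 [220.9, 266.1, 35.0, 46.8] [0.4763 0.1692 0.0132] top mid [0.48   0.1731 0.0451]
```

The side depth puts the bobbin top at about 37 mm, and the camera reads about 3 mm low, so it is seated and upright. Next is the reel.

Call:
{"api": "move_arm", "payload": {
  "series": [
    [[1,25,-8,0,0],[1,45,-15,0,0],[1,53,-17.5,10,0],[1,53,-17.5,30,0],[1,53,-17.5,50,0],[1,53,-17.5,62,0],[1,53,-17.5,69,0],[1,53,-17.5,72,0],[1,53,-17.5,72,0],[1,53,-17.5,72,0]]
  ]
}}

```text
time_s: 10.68
eef_pos: [0.6356, -0.2397, 0.1307]
eef_rot: [0.0, 0.991, 0.135, 0.0]
wrist_force: [0.3, -0.5, -0.4]
opening: 0.999
grasp_force: 0.0
```

Call:
{"api": "move_arm", "payload": {
  "series": [
    [[0.8,0,0,0,0],[0.7,0,0,0,0],[0.6,0,0,0,0],[0.5,0,0,0,0],[0.4,0,0,0,0],[0.3,0,0,0,0],[0.2,0,0,0,0],[0.1,0,0,0,0],[0,0,0,0,0],[0,0,0,0,0]]
  ]
}}

```text
time_s: 11.52
eef_pos: [0.6359, -0.2394, 0.1308]
eef_rot: [0.001, 0.991, 0.135, 0.001]
wrist_force: [0.1, -0.4, 5.8]
opening: 0.506
grasp_force: 61.0
```

Run:
```python
from h import *
o=ctrl.get_obs(); print(o["eef_pos"],o["opening"],o["grasp_force"], shift([.680,.010,.215]))
im2,d2=camera("side"); cv2.imwrite("pics/c2.png",cv2.resize(im2[120:280,220:380],None,fx=3.7,fy=3.7))
```

```text
[ 0.63590224 -0.23940642  0.13076659] 0.5056147312886903 60.97971975803375 [ 109.5 -228.3  -84.4]
```

View pics/c2.png

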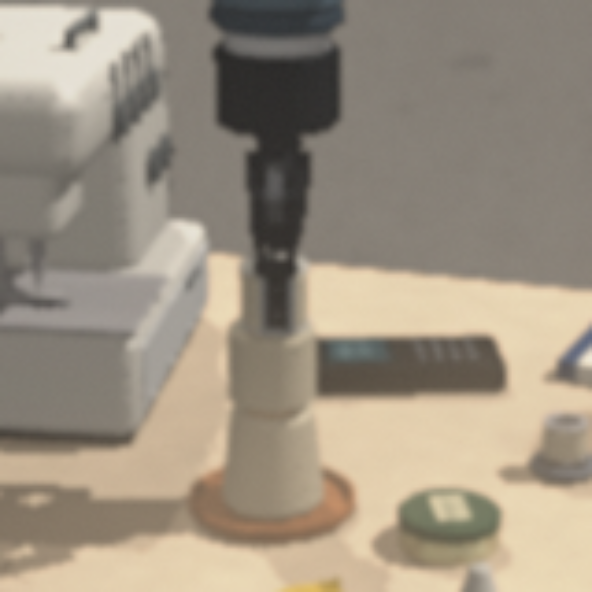

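The side crop shows the reel gripped, with the finger column at 278 and the reel at 243–308. The bobbin stands upright on its stand at (565,440). Lifting and carrying the reel.

Call:
{"api": "move_arm", "payload": {
  "series": [
    [[0,0,0,-5,0],[0,0,0,-20,0],[0,0,0,-40,0],[0,5,-10,-52,0],[0,15,-32,-55,0],[0,27,-57,-55,0],[0,39,-82,-55,0],[0,51,-107,-55,0],[0,63,-132,-55,0],[0,75,-157,-55,0]]
  ]
}}

```text
time_s: 12.4
eef_pos: [0.6652, -0.0653, 0.1846]
eef_rot: [-0.0, 0.991, 0.136, -0.0]
wrist_force: [0.3, 0.3, -0.8]
opening: 0.51
grasp_force: 61.0
```

Call:
{"api": "move_arm", "payload": {
  "series": [
    [[0,12,-25,5,0],[0,22,-47,20,0],[0,30,-64,40,0],[0,34,-71,60,0],[0,34,-71,80,0],[0,34,-71,100,0],[0,34,-71,115,0],[0,34,-71,123,0],[0,34,-71,127,0],[0,34,-71,127,0]]
  ]
}}

```text
time_s: 13.23
eef_pos: [0.6787, 0.0099, 0.0571]
eef_rot: [-0.0, 0.991, 0.135, -0.001]
wrist_force: [-0.2, 0.8, -1.5]
opening: 0.503
grasp_force: 61.0
```

Run:
```python
from h import *
o=ctrl.get_obs(); print(o["eef_pos"],o["opening"],o["grasp_force"],o["wrist_force"], shift([.679,.0105,.058]))
ims=[]
for n,w in(("top",(115,240,120)),("side",(220,177,120))):
    im,d=camera(n); r,c,s=w; ims.append(cv2.resize(im[r:r+s,c:c+s],(400,400),interpolation=cv2.INTER_CUBIC))
    P=pts(n,d,np.ones(d.shape,bool))
    for nm,c,z in(("tube",(.638,-.239),.130),):
        q=P[(np.hypot(*(P[:,:2]-c).T)<.04)&(abs(P[:,2]-z)<.004)]
        if len(q)>5: print(n,nm,len(q),((q.min(0)+q.max(0))/2).round(4),np.ptp(q,0).round(3))
cv2.imwrite("pics/f.png",np.hstack(ims))
```

```text
[0.6786928  0.00988907 0.05710463] 0.5032528906426418 60.96204221248627 [-0.18110237  0.81098891 -1.50223041] [ 0.5 -0.5 -0.9]
top tube 389 [ 0.6401 -0.2398  0.13  ] [0.054 0.054 0.008]
side tube 52 [ 0.6371 -0.2365  0.1273] [0.05  0.049 0.003]
```

View pics/f.png

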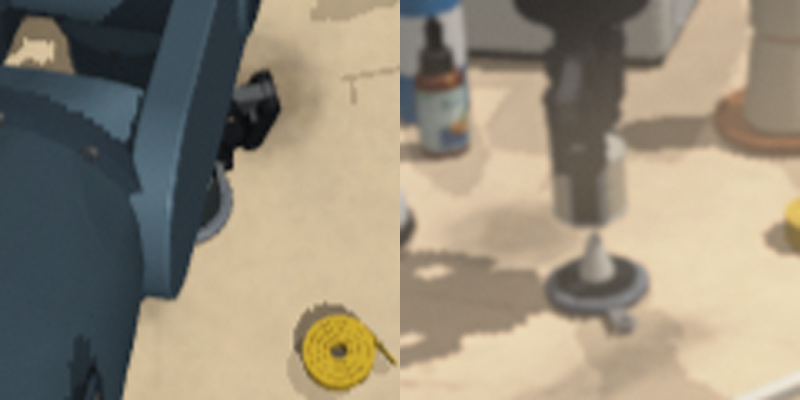

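The side half shows the reel centred at crop x 589. The plug axis extrapolates to about 592 at that height, so the reel is about 1.5 mm too far in +x. Correcting that and lowering.

Call:
{"api": "move_arm", "payload": {
  "series": [
    [[0,-1.5,-0.4,6,0],[0,-1.5,-0.4,12,0],[0,-1.5,-0.4,17,0],[0,-1.5,-0.4,22,0],[0,-1.5,-0.4,26,0],[0,-1.5,-0.4,30,0],[0,-1.5,-0.4,34,0],[0,-1.5,-0.4,38,0],[0,-1.5,-0.4,41,0],[0,-1.5,-0.4,41,0]]
  ]
}}

```text
time_s: 14.17
eef_pos: [0.677, 0.0099, 0.0158]
eef_rot: [-0.0, 0.991, 0.135, -0.001]
wrist_force: [-1.0, 0.5, -1.3]
opening: 0.507
grasp_force: 61.0
```

Call:
{"api": "move_arm", "payload": {
  "series": [
    [[0,0,0,1,0],[0,0,0,1.5,0],[0.55,0,0,1.5,0],[0.6,0,0,1.5,0],[0.7,0,0,1.5,0],[0.8,0,0,1.5,0],[0.9,0,0,1.5,0],[1,0,0,1.5,0],[1,0,0,1.5,0],[1,0,0,1.5,0]]
  ]
}}

```text
time_s: 15.0
eef_pos: [0.6776, 0.0098, 0.0153]
eef_rot: [0.0, 0.991, 0.135, 0.0]
wrist_force: [0.2, -0.3, 0.3]
opening: 0.995
grasp_force: 0.0
```

Call:
{"api": "move_arm", "payload": {
  "series": [
    [[1,0,0,-10,0],[1,0,0,-30,0],[1,0,0,-60,0],[1,0,0,-90,0],[1,0,0,-120,0],[1,-12,25,-140,0],[1,-27,55,-155,0],[1,-42,87,-160,0],[1,-58,120,-160,0],[1,-73,152,-160,0]]
  ]
}}

```text
time_s: 15.83
eef_pos: [0.6481, -0.1578, 0.1774]
eef_rot: [0.001, 0.991, 0.136, 0.001]
wrist_force: [0.9, -0.6, -0.4]
opening: 1.001
grasp_force: 0.0
```

Run:
```python
from h import *
o=ctrl.get_obs(); print(o["eef_pos"],o["time_s"], shift([.6385,-.2385,.095]))
for n in("side","top"):
    im,d=camera(n)
    P=pts(n,d,np.ones(d.shape,bool))
    for nm,c,z in(("reel",(.679,.01),.053),("tube",(.638,-.239),.13)):
        q=P[(np.hypot(*(P[:,:2]-c).T)<.04)&(abs(P[:,2]-z)<.005)]
        if len(q)>5: print(n,nm,len(q),((q.min(0)+q.max(0))/2).round(4),np.ptp(q,0).round(3))
```

```text
[ 0.64813667 -0.15783831  0.17744802] 15.8333 [-31.1  74.9  82.5]
side reel 161 [0.6779 0.0116 0.0505] [0.043 0.045 0.005]
side tube 89 [ 0.6388 -0.2362  0.1273] [0.053 0.051 0.005]
top reel 102 [0.6816 0.0188 0.0532] [0.04  0.024 0.009]
top tube 73 [ 0.6333 -0.2573  0.1293] [0.037 0.02  0.007]
```

The reel is seated, with its top at about 53 mm. Next is the tube.

Call:
{"api": "move_arm", "payload": {
  "series": [
    [[1,-12,30,0,0],[1,-24,58,0,0],[1,-31,75,0,0],[1,-31,75,15,0],[1,-31,75,35,0],[1,-31,75,55,0],[1,-31,75,72,0],[1,-31,75,81,0],[1,-31,75,84,0],[1,-31,75,84,0]]
  ]
}}

```text
time_s: 16.77
eef_pos: [0.6382, -0.2362, 0.091]
eef_rot: [-0.0, 0.991, 0.136, -0.0]
wrist_force: [-0.2, -0.2, 0.5]
opening: 1.0
grasp_force: 0.0
```

Call:
{"api": "move_arm", "payload": {
  "series": [
    [[0.9,0,0,0,0],[0.8,0,0,0,0],[0.75,0,0,0,0],[0.7,0,0,0,0],[0.65,0,0,0,0],[0.6,0,0,0,0],[0.5,0,0,0,0],[0.3,0,0,0,0],[0,0,0,0,0],[0,0,0,0,0]]
  ]
}}

```text
time_s: 17.6
eef_pos: [0.6392, -0.2376, 0.0928]
eef_rot: [0.001, 0.991, 0.135, 0.001]
wrist_force: [-0.1, -2.2, 5.2]
opening: 0.639
grasp_force: 63.0
```

Run:
```python
from h import *
o=ctrl.get_obs(); print(o["eef_pos"],o["opening"],o["grasp_force"], shift([.479,.1755,.0]))
n="side"; im,d=camera(n); cv2.imwrite("pics/g.png",cv2.resize(im[120:280,220:380],None,fx=3.7,fy=3.7))
```

```text
[ 0.63915883 -0.23758585  0.09283029] 0.6394364248791883 63.03632162511349 [ -43.6 -441.1   91.9]
```

View pics/g.png

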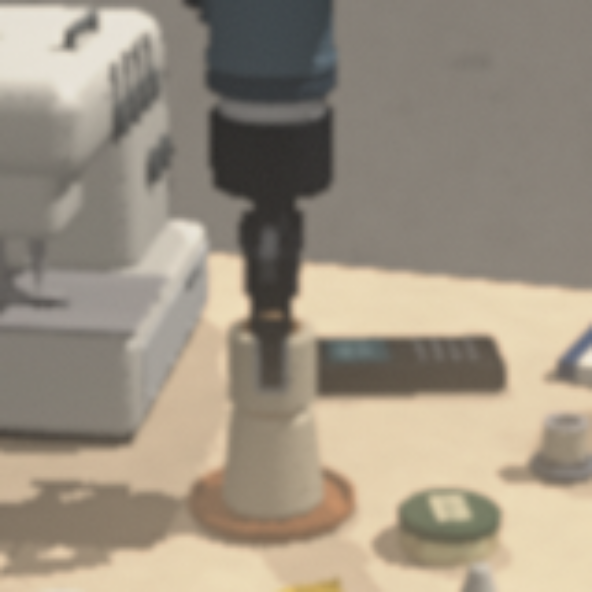

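The side crop shows the tube gripped centrally, with the finger at 272 and the tube at 230–318. Carrying it to the grey tube stand.

Call:
{"api": "move_arm", "payload": {
  "series": [
    [[0,0,0,-5,0],[0,0,0,-20,0],[0,0,-5,-35,0],[0,-2,-20,-40,0],[0,-4,-45,-40,0],[0,-7,-75,-40,0],[0,-10,-105,-40,0],[0,-13,-135,-40,0],[0,-16,-165,-40,0],[0,-19,-195,-40,0]]
  ]
}}

```text
time_s: 18.48
eef_pos: [0.5673, -0.0526, 0.1329]
eef_rot: [0.0, 0.991, 0.135, 0.001]
wrist_force: [0.4, 0.5, -1.0]
opening: 0.64
grasp_force: 63.4
```

Call:
{"api": "move_arm", "payload": {
  "series": [
    [[0,-3,-30,0,0],[0,-6,-60,0,0],[0,-9,-90,0,0],[0,-12,-120,0,0],[0,-15,-150,0,0],[0,-18,-180,0,0],[0,-20,-205,0,0],[0,-22,-225,5,0],[0,-24,-240,20,0],[0,-24,-245,30,0]]
  ]
}}

```text
time_s: 19.32
eef_pos: [0.4779, 0.1777, 0.1021]
eef_rot: [-0.0, 0.991, 0.137, 0.001]
wrist_force: [-0.6, -0.5, -1.3]
opening: 0.645
grasp_force: 63.4
```

Run:
```python
from h import *
o=ctrl.get_obs(); print(o["eef_pos"],o["opening"],o["grasp_force"],o["wrist_force"], shift([.480,.1755,.075]))
ims=[]
for n,w in(("top",(200,160,120)),("side",(280,250,140))):
    im,d=camera(n); r,c,s=w; ims.append(cv2.resize(im[r:r+s,c:c+s],(400,400),interpolation=cv2.INTER_CUBIC))
    P=pts(n,d,np.ones(d.shape,bool))
    for nm,c,z in(("cone",(.638,-.239),.078),):
        q=P[(np.hypot(*(P[:,:2]-c).T)<.04)&(abs(P[:,2]-z)<.005)]
        if len(q)>5: print(n,nm,len(q),((q.min(0)+q.max(0))/2).round(4),np.ptp(q,0).round(3))
cv2.imwrite("pics/i.png",np.hstack(ims))
```

```text
[0.47793423 0.17773409 0.10211327] 0.6449418184331076 63.404521979391575 [-0.57881403 -0.51205604 -1.27847052] [ 1.3  2.7 27.1]
top cone 234 [ 0.6412 -0.2406  0.0776] [0.053 0.051 0.009]
```

View pics/i.png

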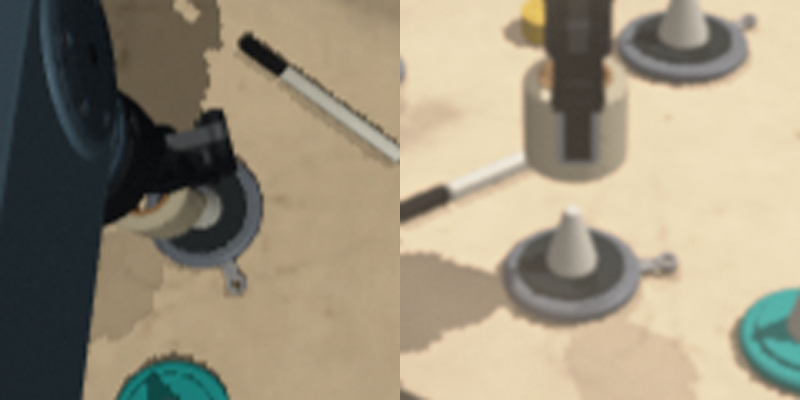

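The side half shows the tube centre at crop x 576 against the plug at 571. The planned correction of (1.3, 2.7) mm closes that gap. Lowering.

Call:
{"api": "move_arm", "payload": {
  "series": [
    [[0,1.3,2.7,5,0],[0,1.3,2.7,15,0],[0,1.3,2.7,25,0],[0,1.3,2.7,35,0],[0,1.3,2.7,43,0],[0,1.3,2.7,51,0],[0,1.3,2.7,58,0],[0,1.3,2.7,65,0],[0,1.3,2.7,71,0],[0,1.3,2.7,71,0]]
  ]
}}

```text
time_s: 20.25
eef_pos: [0.4798, 0.1732, 0.0289]
eef_rot: [-0.0, 0.991, 0.136, -0.001]
wrist_force: [-0.8, -0.5, -1.6]
opening: 0.642
grasp_force: 63.4
```

Call:
{"api": "move_arm", "payload": {
  "series": [
    [[0,0,0,0.5,0],[0,0,0,1,0],[0.67,0,0,1,0],[0.72,0,0,1,0],[0.8,0,0,1,0],[0.9,0,0,1,0],[1,0,0,1,0],[1,0,0,1,0],[1,0,0,1,0],[1,0,0,1,0]]
  ]
}}

```text
time_s: 21.08
eef_pos: [0.4808, 0.1732, 0.0293]
eef_rot: [0.0, 0.991, 0.135, -0.0]
wrist_force: [0.6, -0.0, 1.0]
opening: 1.002
grasp_force: 0.0
```

Call:
{"api": "move_arm", "payload": {
  "series": [
    [[1,0,0,-10,0],[1,0,0,-30,0],[1,0,0,-60,0],[1,0,0,-90,0],[1,2,15,-110,0],[1,4,40,-120,0],[1,7,70,-120,0],[1,10,100,-120,0],[1,13,130,-120,0],[1,16,160,-120,0]]
  ]
}}

```text
time_s: 21.92
eef_pos: [0.5396, 0.0221, 0.1504]
eef_rot: [0.0, 0.991, 0.136, 0.001]
wrist_force: [-0.3, -0.3, -1.4]
opening: 0.996
grasp_force: 0.0
```

Run:
```python
from h import *
o=ctrl.get_obs(); print(o["eef_pos"],o["time_s"], shift([.639,-.239,.03]))
for n in("side","top"):
    im,d=camera(n)
    P=pts(n,d,np.ones(d.shape,bool))
    for nm,c,z in(("tube",(.479,.1745),.065),("reel",(.679,.01),.053),("cone",(.638,-.239),.078),("bob",(.466,-.353),.039)):
        q=P[(np.hypot(*(P[:,:2]-c).T)<.04)&(abs(P[:,2]-z)<.005)]
        if len(q)>5: print(n,nm,len(q),((q.min(0)+q.max(0))/2).round(4),np.ptp(q,0).round(3))
```

```text
[0.53961864 0.02212241 0.15041981] 21.9167 [ 25.4 278.2 120.6]
side tube 395 [0.4801 0.1755 0.0627] [0.054 0.054 0.005]
side reel 167 [0.6782 0.0126 0.0504] [0.044 0.044 0.005]
side cone 20 [ 0.646  -0.2383  0.0748] [0.019 0.032 0.003]
side bob 38 [ 0.4655 -0.3506  0.0368] [0.027 0.031 0.005]
top cone 231 [ 0.6411 -0.2405  0.078 ] [0.053 0.052 0.01 ]
top bob 120 [ 0.4674 -0.3527  0.0387] [0.03  0.032 0.009]
```

The tube is seated upright, and the reel and bobbin have not moved. Next is the cone.

Call:
{"api": "move_arm", "payload": {
  "series": [
    [[1,3,30,0,0],[1,6,65,0,0],[1,9,100,0,0],[1,12,135,0,0],[1,15,170,0,0],[1,19,205,0,0],[1,22,240,0,0],[1,24,265,0,0],[1,25.4,278,5,0],[1,25.4,278,10,0]]
  ]
}}

```text
time_s: 22.85
eef_pos: [0.6389, -0.2397, 0.1395]
eef_rot: [0.001, 0.991, 0.134, 0.001]
wrist_force: [-0.0, -0.5, -0.3]
opening: 1.0
grasp_force: 0.0
```

Run:
```python
from h import *
o=ctrl.get_obs(); print(o["eef_pos"], shift([.639,-.239,.040]))
```

```text
[ 0.6388886  -0.23966755  0.13952145] [ 0.2 -0.7 99.5]
```

Call:
{"api": "move_arm", "payload": {
  "series": [
    [[1,0,0,15,0],[1,0,0,35,0],[1,0,0,55,0],[1,0,0,75,0],[1,0,0,90,0],[1,0,0,97,0],[1,0,0,99,0],[1,0,0,99,0],[0.9,0,0,99,0],[0.8,0,0,99,0]]
  ]
}}

```text
time_s: 23.68
eef_pos: [0.6392, -0.238, 0.0419]
eef_rot: [0.001, 0.991, 0.136, 0.001]
wrist_force: [-0.0, 0.0, 0.5]
opening: 0.798
grasp_force: 0.0
```

Call:
{"api": "move_arm", "payload": {
  "series": [
    [[0.75,0,0,0,0],[0.7,0,0,0,0],[0.65,0,0,0,0],[0.6,0,0,0,0],[0.5,0,0,0,0],[0.3,0,0,0,0],[0,0,0,0,0],[0,0,0,0,0],[0,0,0,0,0],[0,0,0,0,0]]
  ]
}}

```text
time_s: 24.52
eef_pos: [0.6396, -0.239, 0.0431]
eef_rot: [0.001, 0.991, 0.135, 0.001]
wrist_force: [-2.4, -1.8, 10.1]
opening: 0.655
grasp_force: 61.5
```

Call:
{"api": "move_arm", "payload": {
  "series": [
    [[0,0,0,-3,0],[0,0,0,-10,0],[0,0,0,-20,0],[0,0,0,-30,0],[0,0,0,-40,0],[0,0,0,-50,0],[0,0,0,-60,0],[0,0,0,-70,0],[0,0,0,-75,0],[0,0,0,-75,0]]
  ]
}}

```text
time_s: 25.35
eef_pos: [0.6392, -0.2381, 0.1175]
eef_rot: [0.001, 0.991, 0.136, 0.001]
wrist_force: [0.4, 0.4, -1.3]
opening: 0.654
grasp_force: 63.3
```

Run:
```python
from h import *
o=ctrl.get_obs(); print(o["eef_pos"],o["opening"],o["grasp_force"], shift([.472,-.090,.117]))
n="side"; im,d=camera(n); cv2.imwrite("pics/j.png",cv2.resize(im[120:280,220:380],None,fx=3.7,fy=3.7))
```

```text
[ 0.63924151 -0.2380898   0.11747721] 0.6541798697311634 63.3456780994311 [-121.3 -187.6   -0.2]
```

View pics/j.png

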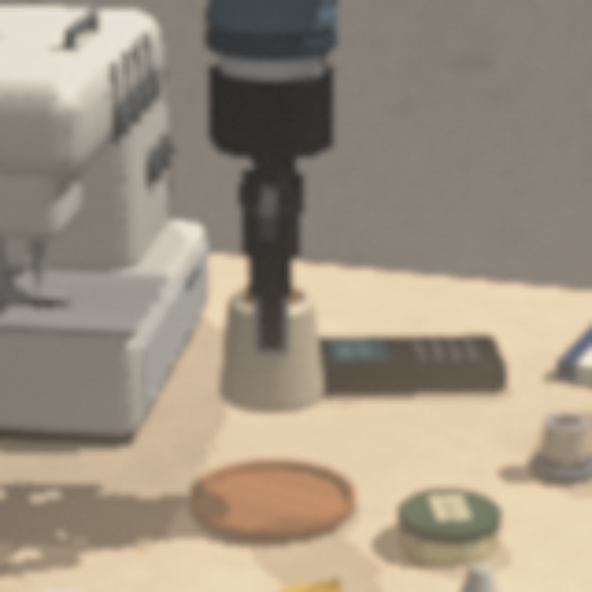

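The side crop shows the cone held upright and centred, with the finger at 271 and the cone base at 222–324. Carrying it across.

Call:
{"api": "move_arm", "payload": {
  "series": [
    [[0,-6,-10,-5,0],[0,-18,-28,-10,0],[0,-34,-53,-10,0],[0,-50,-78,-10,0],[0,-66,-103,-10,0],[0,-82,-128,-10,0],[0,-98,-152,-10,0],[0,-112,-174,-10,0],[0,-120.5,-187.5,-5,0],[0,-120.5,-187.5,0,0]]
  ]
}}

```text
time_s: 26.23
eef_pos: [0.4689, -0.0868, 0.1142]
eef_rot: [-0.001, 0.991, 0.136, -0.001]
wrist_force: [0.3, 0.8, -2.1]
opening: 0.658
grasp_force: 63.5
```

Run:
```python
from h import *
ims=[]
for n,w in(("top",(205,285,120)),("side",(200,280,140))):
    im,d=camera(n); r,c,s=w; ims.append(cv2.resize(im[r:r+s,c:c+s],(400,400),interpolation=cv2.INTER_CUBIC))
cv2.imwrite("pics/k.png",np.hstack(ims))
o=ctrl.get_obs(); print(o["eef_pos"],shift([.4728,-.090,.0515]))
n="side";K,R,t=cal(n)
for z in (.013,.059,.08,.15): print(cv2.projectPoints(np.array([[.472,-.09,z]]),cv2.Rodrigues(R)[0],t,K,None)[0].ravel())
```

```text
[ 0.47120207 -0.08895508  0.11437848] [ 1.3  1.5 62.9]
[347.98599449 291.33290699]
[348.79949661 271.62143328]
[349.1809074  262.37970098]
[350.50026358 230.41118603]
```

View pics/k.png

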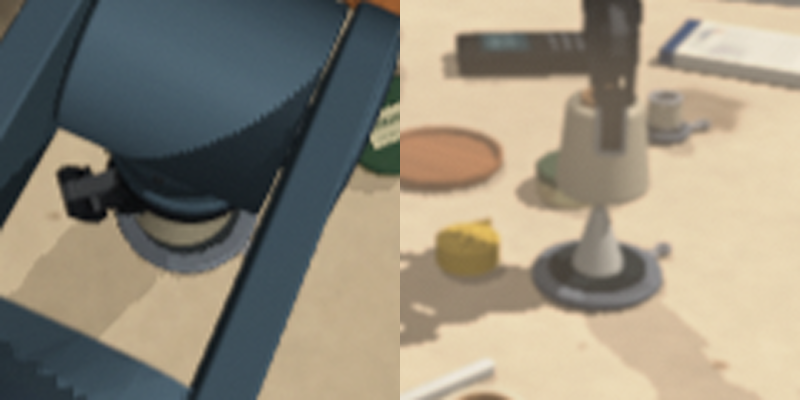

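The side half shows the cone's base centre at crop x 604, with the plug axis at about 601. Applying the small correction and lowering.

Call:
{"api": "move_arm", "payload": {
  "series": [
    [[0,1.2,1.2,5,0],[0,1.2,1.2,12,0],[0,1.2,1.2,20,0],[0,1.2,1.2,28,0],[0,1.2,1.2,36,0],[0,1.2,1.2,44,0],[0,1.2,1.2,52,0],[0,1.2,1.2,58,0],[0,1.2,1.2,62,0],[0,1.2,1.2,62,0]]
  ]
}}

```text
time_s: 27.17
eef_pos: [0.4726, -0.0898, 0.0522]
eef_rot: [-0.0, 0.991, 0.135, -0.001]
wrist_force: [0.0, -0.9, -1.5]
opening: 0.656
grasp_force: 63.5
```

Call:
{"api": "move_arm", "payload": {
  "series": [
    [[0,0,0,1,0],[0,0,0,1.5,0],[0.69,0,0,1.5,0],[0.72,0,0,1.5,0],[0.8,0,0,1.5,0],[0.9,0,0,1.5,0],[1,0,0,1.5,0],[1,0,0,1.5,0],[1,0,0,1.5,0],[1,0,0,1.5,0]]
  ]
}}

```text
time_s: 28.0
eef_pos: [0.4733, -0.0902, 0.0518]
eef_rot: [0.0, 0.991, 0.135, 0.0]
wrist_force: [0.7, 0.2, -0.9]
opening: 0.999
grasp_force: 0.0
```

Call:
{"api": "move_arm", "payload": {
  "series": [
    [[1,0,0,-10,0],[1,0,0,-30,0],[1,0,0,-60,0],[1,0,0,-90,0],[1,0,0,-120,0],[1,0,0,-150,0],[1,0,30,-170,0],[1,0,65,-170,0],[1,0,100,-170,0],[1,0,100,-170,0]]
  ]
}}

```text
time_s: 28.83
eef_pos: [0.5016, -0.1918, 0.2236]
eef_rot: [0.002, 0.991, 0.134, 0.001]
wrist_force: [-0.7, -0.3, -0.6]
opening: 0.998
grasp_force: 0.0
```

Run:
```python
from h import *
o=ctrl.get_obs(); print(o["eef_pos"],o["time_s"],o["opening"])
for n in("side","top"):
    im,d=camera(n); cv2.imwrite(f"pics/l_{n}.png",im)
    P=pts(n,d,np.ones(d.shape,bool))
    for nm,c,z in(("tube",(.479,.1745),.065),("reel",(.679,.01),.053),("cone",(.472,-.09),.085),("bob",(.466,-.353),.039)):
        q=P[(np.hypot(*(P[:,:2]-c).T)<.04)&(abs(P[:,2]-z)<.005)]
        if len(q)>5: print(n,nm,len(q),((q.min(0)+q.max(0))/2).round(4),np.ptp(q,0).round(3))
```

```text
[ 0.50156865 -0.19182248  0.22364528] 28.8333 0.998470535450777
side tube 389 [0.4805 0.1758 0.0624] [0.054 0.054 0.005]
side reel 164 [0.6778 0.0121 0.0504] [0.044 0.045 0.005]
side cone 68 [ 0.4699 -0.0849  0.0821] [0.039 0.044 0.004]
side bob 35 [ 0.4647 -0.3499  0.0362] [0.028 0.032 0.004]
top tube 364 [0.4822 0.1731 0.0648] [0.055 0.054 0.009]
top reel 211 [0.6799 0.01   0.0532] [0.043 0.042 0.009]
```

View pics/l_side.png

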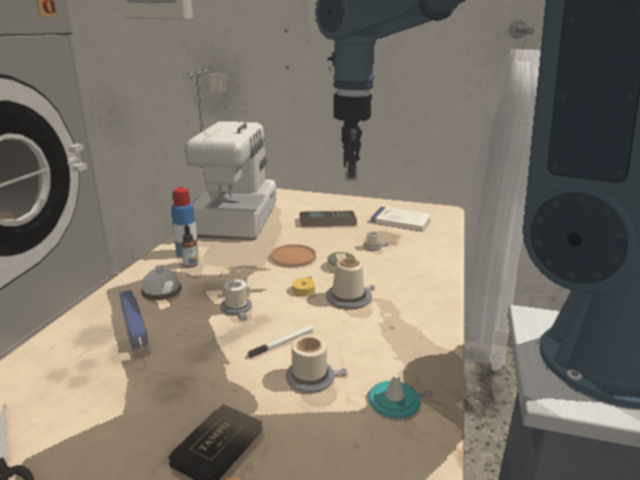

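The side view shows all four spools upright and fully down: cone (348,280), tube (310,357), reel (236,293) and bobbin (373,240). The arm is clear of everything, so I am handing in.

```bash
python3 -c "
from h import *
print(order.hand_in())"
```

```text
the job is handed in; nothing more can be done
None
```

I moved all four spools, top of the stack first, onto the stands of their own size. The last picture and depth readings show them upright and fully down, with the arm clear, and I handed the job in at about 29 s of the 109 s (no verdict was returned).

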